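# Load the sandwich grill, shut it and clip it

### The job

Get the sandwich grill ready to toast: take the filled roll off the wooden board and lay it flat inside the rim of the grill's lower plate without dropping it, gently lower the lid until it is fully shut, and only then swing the steel clip on the front of the handle all the way down so that it hooks the two handles together. Leave the plates, the glasses and the jar where they stand.

Things in the scene. Friction and masses are not known exactly. Their poses are not given: they have to be found in the camera images.
- roll: Filled bread roll, rigid, tan crust, 148 mm long (its own x), 60 mm wide (y), 36 mm high (z); flat underside, sides upright from 0 to 27 mm height, the ends lower than the middle; 105 to 210 g. Origin: centre of its underside. It starts lying on the board.
- board: Dark wooden serving board, fixed, 240 x 140 mm with a short handle to its -x, 16 mm thick. Origin: centre of its underside, on the counter. It stands either left or right of the grill.
- grill: Black deep-fill sandwich grill, fixed, 220 mm deep and 250 mm wide without its handles. Origin on the counter under its middle; x from its front (handles, towards the robot) to its back (hinge), y to its left. Its lid slants open over the plate and covers it from straight above: come in from the front with the gripper tilted 25 to 30 degrees, fingers pointing down and away from the robot.
- grill_plate (a point): Centre of the top face of the grill's lower plate, 65 mm above the counter; axes are the grill's. Flat tray, 196 mm (x) by 226 mm (y), inside a rim 12 mm thick that rises 18 mm above it. Closed, the plates leave 40 mm, so the roll fits only inside the rim. The lid's hinge axis runs along y, 120 mm behind (+x) and 20 mm above this point, 85 mm above the counter.
- grill_lid (a joint): Lid angle (rad): 0 fully shut, 1.1 fully open (stop). Starts between 0.98 and 1.07. Stiff hinge: the lid stays where it is left; a push of 2 to 5 N on its handle moves it. The lid reaches 230 mm forward from the hinge, the upper handle from there to 286 mm; the lid's top is 49 mm above the hinge axis when shut.
- lid_handle (a point): Middle of the top face of the black upper handle on the front of the lid (55 mm long, 110 mm wide, 22 mm thick): 258 mm from the hinge axis along the lid and 25 mm above it when shut. Turns with the lid: x points along the lid to the hinge, z out of the handle's top face. Shut, it stands over the lower handle of the base.
- grill_clip (a joint): Angle of the locking clip relative to the lid (rad): 0 is fully down, its hook under the lower handle; about 1.57 sticks straight out to the front, 2.0 is the upper stop. Starts between 1.45 and 1.85. Stiff pivot: it stays where it is left, a push of about 3 N near its end moves it.
- clip_pivot (a point): Middle of the clip's pivot axis (along y), on the front end of the upper handle: 288 mm from the hinge axis along the lid and 16 mm above it when shut (101 mm above the counter); axes are the lid's.
- clip_face (a point): Middle of the clip's outer face, 40 mm from its pivot axis and 7 mm off it; turns with the clip. The clip is a steel flap 70 mm wide, 6 mm thick, reaching 56 mm from the pivot, with a hook inwards and a red finger tab outwards (11 mm) at its free end. The outer face is its -x side: it looks to the front when the clip is down, up when it sticks out.
- plates: Stack of five white plates, 180 mm across, 62 mm high, loose; origin: centre of its underside. On the other side of the grill from the board. To be left alone.
- tumbler_1: Glass tumbler upside down, 76 mm across below, 122 mm high, loose; origin: centre of its underside. To be left alone.
- tumbler_2: Glass tumbler like tumbler_1. To be left alone.
- jar: White jar with a wooden cap, 80 mm across, 110 mm high, loose; origin: centre of its underside. To be left alone.
Not all that is in view belongs to the job. What is meant by the roll is not white, and is the smaller of those in its own colour.

How it is judged (in metres and radians):
On the way, in this order (a step that is already met when the one before it is completed fails the run):
1. the roll lies flat inside the rim of the lower plate, let go, with the lid still open (z of roll in the frame of grill_plate between -0.006 and 0.006 m and x of roll in the frame of grill_plate between -0.07 and 0.07 m and y of roll in the frame of grill_plate between -0.085 and 0.085 m and angle between roll's own z axis and vertical below 0.1 rad and contact force between the fingers and roll below 0.2 N and value of joint grill_lid above 0.4 rad), for 0.2 s.
2. the lid is fully shut, the clip still up (value of joint grill_lid below 0.03 rad and value of joint grill_clip above 0.5 rad), for 0.2 s.
3. the clip is swung all the way down (value of joint grill_clip below 0.1 rad and value of joint grill_lid below 0.03 rad), for 0.2 s.
At the end, for the whole second after the job is handed in: The roll lies at rest flat on the lower plate inside its rim (underside within 6 mm of the plate, tilted less than 0.1 rad), the lid is fully shut (less than 0.03 rad) and the clip is fully down (less than 0.1 rad) (all of step 3 and z of roll in the frame of grill_plate between -0.006 and 0.006 m and x of roll in the frame of grill_plate between -0.07 and 0.07 m and y of roll in the frame of grill_plate between -0.085 and 0.085 m and angle between roll's own z axis and vertical below 0.1 rad and linear speed of roll below 0.02 m/s); the robot touches nothing.
It fails at once if the roll is dropped (moves faster than 0.8 m/s out of the fingers) (linear speed of roll above 0.8 m/s and contact force between the fingers and roll below 0.1 N).
It fails at once if the lid is slammed (closes faster than 2 rad/s) (velocity of joint grill_lid below -2 rad/s).
It fails at once if the plates, a glass or the jar is shifted by more than 30 mm or tipped (distance of any of plates, tumbler_1, tumbler_2, jar from where it was at the start of the episode above 0.03 m or angle between any of plates, tumbler_1, tumbler_2, jar's own z axis and vertical above 0.3 rad).
It also fails if it takes over 72 s, if anything falls off the work surface, if the arm or the gripper's body presses on something with over 40 N, if the wrist force passes 120 N, or if a joint passes its speed limit or range.

### The arm

A 6-joint arm with a two-finger parallel gripper is mounted at the origin on the work surface. World frame = base frame: x ahead of the robot, y to its left, z up, the work surface at z = 0. Lengths are in m, angles in degrees, forces in N, time in s.
With the tool pointing down it reaches from about 0.35 to 0.875 m from the base axis. Payload 4.2 kg.
Tool frame: the origin (TCP) lies on the mounting face of the last link; the fingertips stand 182 mm ahead of it and the grasp point (between the pads) lies 164 mm ahead of it (r.tcp_to_grasp is the distance from the TCP to the grasp point, in m); z points along the fingers, y is the line along which they close (so a half turn about z gives the same grasp; the last joint's range is limited). The gripper opens to 87 mm and grips with 3 to 60 N. Pads are 19 mm wide; open, the fingers measure 117 mm over their backs; the gripper's body (75 mm by 190 mm) begins 51 mm behind the grasp point.
Start: joints at [-57.376, 22.042, 0.453, 0, -68.411, -14.817], TCP at [0.191, -0.595, 0.405] pointing down, gripper open.
Joint ranges: [-179.83, 179.83], [-69.29, 118.12], [-61.27, 80.66], [-181.25, 117.63], [-171.15, -9.14], [-177.46, 177.46]. Speed limits (degrees/s): [159.86, 159.86, 180, 180, 180, 180].

### API

Orientations are given as a 3x3 rotation matrix whose columns are the frame's x, y, z axes.
In Python, from station import sense, eyes, r gives the robot as it stands.
- The arm moves only by the tool jog_arm, never from a script. Its argument "increments" is a list of rows, each a list of 4 numbers: the shift along the tool's x, y, z normalised to -1 to 1, where 1 is 0.02 m, then the turn about the tool's z normalised to -1 to 1, where 1 is 0.08 rad. A call has 1 to 10 rows; each row shifts and turns the commanded pose from where the row before left it, along the tool's axes as they then stand; what a row does not reach is not made up. A row lasts 1/10 s, in which the tool goes at most 50 mm and 8.59 degrees, less where a joint would pass 70% of its speed; a pose out of reach is approached as far as the arm can. A call with a number of a shift or a turn outside -1 to 1 is refused whole. A call with a gripper value outside its range is refused whole. "grip" is the finger opening in mm, from 0 to 87, set as the call begins (left out, the last holds). The fingers move at their own pace and stop on an object; the grip force is fixed at half the most. Time passes only in rows, so rows that do not move let the fingers close. It gives the time, the measured TCP pose, the force, the opening and the grip force at its end, in the units of the state.
- sense(): the state, without advancing time (a new reading comes with each control period).
- eyes.capture(name): name is "scene" or "top" or "wrist"; returns the picture (400x640x3 uint8, blue, green, red); there is no depth.
- eyes.get_calibration(name): a dict with "camera_matrix" (3x3 intrinsics, pixels), "R" (3x3) and "t" (3): a world point X has camera coordinates R X + t; the wrist camera has in their place "T_tool_cam" (4x4, takes a point from camera to tool coordinates, whose origin is the TCP and whose axes are the flange's). Camera axes: x right, y down, z forward; pixel columns grow to the right and rows downward; lengths in m; the calibration is good to about 2 mm. A picture is of the moment at which its call begins: read the wrist's pose just before it. get_calibration takes no time and is no camera call.
- r.finish_job(): hands the job in; it is judged then, once.
Trained networks look in the newest picture that a camera, given by its name, has taken for a name from the list of things; names that differ only in an ending like _2 or _b are one class to them, and where a whole thing is asked for, a point or a joint stands for the part that bears it (a point fixed in the world has none). Each returns a list of dicts, best first, with "conf" (0 to 1); they miss things now and then, are a little off and sometimes report something else, mostly with a low value. They report only what shows in the picture. A call takes as long as a camera call. They do not tell look-alikes from the thing itself.
- eyes.spot_in(camera, name): "centre" ([x, y, z] in m, in world coordinates, good to about 4 mm: the middle of the surface that is visible of it).
- eyes.outline_of(camera, name): "mask" (400x640 bool, what is visible of it).
The state is a dict: "time_s": time; "joints": joint angles; "joint_velocities": joint speeds; "effort": joint torques, N m; "tcp_pos": TCP position; "ee_rot": TCP orientation; "wrist_force": force on the tool from outside, world axes, zero at the start; "moment": the same for the moment, N m; "gripper_width": opening from 0.0 (shut) to 1.0 (fully open); "gripper_force": force on a finger pad.
Only numpy, scipy, OpenCV 4.12 (cv2) and the standard library are available. Lean on these libraries where they do the work, as an engineer would, in place of code of your own. Each camera call takes 0.05 s, during which the arm holds its last target. There are 200 camera calls.

## Working session

There is one attempt and no reset: what is moved stays moved. The work goes in short steps, Python scripts to look and compute and a tool call to move; the robot and the scene stay as the last step left them, time stands still between calls to the robot, and variables do not carry over. Pictures are saved under pics/ and viewed, at most 13 in all, crops included, and the job is handed in when it is done.

Besides the shell and the picture viewer there is one more tool, called after "Request:" as name(argument=value, ...), one argument or row to a line, values as JSON. jog_arm: Moves the arm, as the interface text tells. Its arguments: {"type":"object","properties":{"increments":{"type":"array"},"grip":{"type":"number"}},"required":["increments"]}

```bash
ls; mkdir -p pics
python3 - <<'E'
from station import sense, eyes, r
import cv2,numpy as np
np.set_printoptions(precision=3,suppress=True)
s=sense();print(s['tcp_pos'],s['ee_rot'],s['time_s'])
for c in ['scene','top']:
    cv2.imwrite(f'pics/{c}0.png',eyes.capture(c))
    k=eyes.get_calibration(c);print(c,-np.array(k['R']).T@k['t'])
    for n in ['roll','board','grill','grill_lid','lid_handle','grill_clip','plates','tumbler_1','jar']:
        try: print(n,[(np.round(d['centre'],3),round(d['conf'],2)) for d in eyes.spot_in(c,n)])
        except Exception as e: print(n,e)
E
```

```text
pics
[ 0.191 -0.595  0.404] [[-0.952 -0.306 -0.001]
 [-0.306  0.952  0.002]
 [ 0.     0.002 -1.   ]] 0.0
scene [1.039 0.204 1.007]
roll [(array([0.276, 0.45 , 0.038]), 0.91), (array([0.518, 0.352, 0.052]), 0.8), (array([0.366, 0.112, 0.048]), 0.68), (array([ 0.454, -0.371,  0.049]), 0.56)]
board [(array([0.504, 0.312, 0.011]), 0.73), (array([ 0.637, -0.059,  0.364]), 0.48)]
grill [(array([ 0.64 , -0.055,  0.363]), 0.58)]
grill_lid [(array([ 0.734, -0.054,  0.253]), 0.84)]
lid_handle [(array([ 0.736, -0.055,  0.257]), 0.81), (array([ 0.725, -0.048,  0.234]), 0.73)]
grill_clip [(array([ 0.633, -0.057,  0.364]), 0.88), (array([ 0.735, -0.053,  0.256]), 0.48)]
plates [(array([ 0.454, -0.37 ,  0.048]), 0.61), (array([ 0.641, -0.053,  0.367]), 0.39)]
tumbler_1 [(array([0.601, 0.518, 0.095]), 0.8), (array([0.769, 0.296, 0.121]), 0.73)]
jar [(array([ 0.725, -0.308,  0.09 ]), 0.65), (array([0.517, 0.349, 0.05 ]), 0.4), (array([ 0.642, -0.055,  0.364]), 0.21)]
top [0.361 0.084 1.22 ]
roll [(array([0.5  , 0.352, 0.052]), 0.92), (array([0.269, 0.45 , 0.038]), 0.81), (array([0.346, 0.112, 0.048]), 0.59)]
board [(array([0.468, 0.314, 0.015]), 0.62), (array([ 0.7  , -0.309,  0.111]), 0.22)]
grill [(array([ 0.665, -0.055,  0.085]), 0.73)]
grill_lid [(array([ 0.695, -0.056,  0.292]), 0.59)]
lid_handle [(array([ 0.693, -0.056,  0.292]), 0.96)]
grill_clip [(array([ 0.615, -0.056,  0.386]), 0.71)]
plates [(array([ 0.443, -0.37 ,  0.049]), 0.68)]
tumbler_1 [(array([0.57 , 0.519, 0.103]), 0.67), (array([0.732, 0.289, 0.102]), 0.56)]
jar [(array([ 0.701, -0.309,  0.113]), 0.59), (array([ 0.664, -0.053,  0.084]), 0.58), (array([ 0.696, -0.054,  0.289]), 0.33)]
```

View pics/scene0.png

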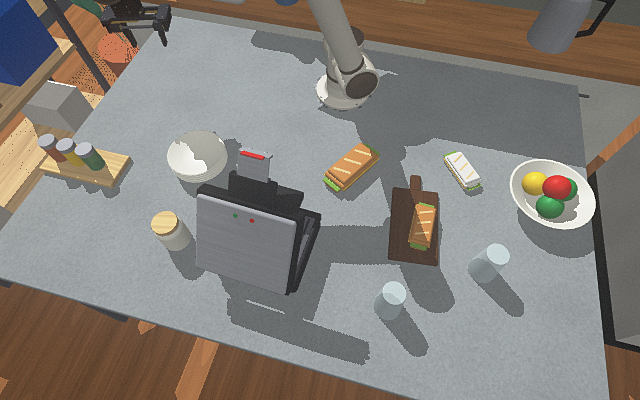

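View pics/top0.png

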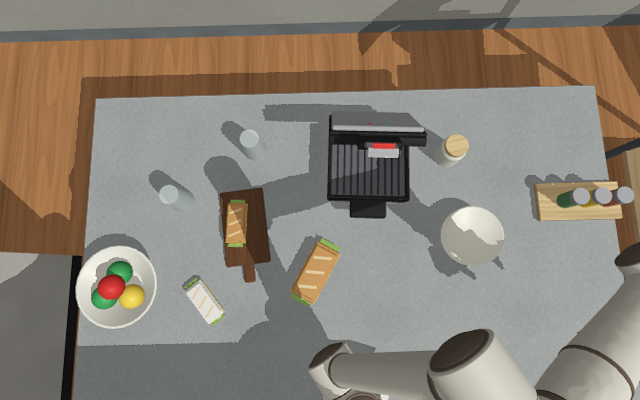

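The scene shows the open grill with its clip up at about (255,160). The target roll is the small tan one on the board at (423,225). The larger tan one at (352,168) and the white one are decoys. The top view agrees: target at (236,223), grill plate at (368,170). Next I'll zoom in to get yaw and edges.

```bash
cat > h.py <<'E'
import cv2,numpy as np
from station import sense, eyes, r
np.set_printoptions(precision=4,suppress=True)
def back(c,uv,z):
    k=eyes.get_calibration(c);K=np.array(k['camera_matrix']);R=np.array(k['R']);t=np.array(k['t'])
    d=R.T@np.linalg.inv(K)@np.array([uv[0],uv[1],1.]);o=-R.T@t
    return o+d*(z-o[2])/d[2]
def proj(c,X):
    k=eyes.get_calibration(c);p=np.array(k['camera_matrix'])@(np.array(k['R'])@np.array(X)+k['t']);return p[:2]/p[2]
E
python3 - <<'E'
from h import *
a=cv2.imread('pics/top0.png')
A=cv2.resize(a[100:260,200:440],None,fx=3.33,fy=3.33,interpolation=cv2.INTER_CUBIC);cv2.imwrite('pics/crop.png',A[:530,:800])
eyes.capture('top')
for d in eyes.outline_of('top','roll'):
    m=d['mask'].astype(np.uint8);ys,xs=np.nonzero(m)
    c=max(cv2.findContours(m,0,1)[0],key=cv2.contourArea)
    b=cv2.boxPoints(cv2.minAreaRect(c));P=np.array([back('top',p,0.016+0.027) for p in b])
    print(d['conf'],xs.mean(),ys.mean(),P.mean(0),np.linalg.norm(P[1]-P[0]),np.linalg.norm(P[2]-P[1]),np.degrees(np.arctan2(*(P[1]-P[0])[[1,0]])),np.degrees(np.arctan2(*(P[2]-P[1])[[1,0]])))
E
```

```text
0.97 236.56989247311827 222.79354838709676 [0.5051 0.3544 0.043 ] 0.1444868893906314 0.06841559692507622 -3.071951970763855 -95.5921147200404
0.9 204.498426023085 301.5855194123819 [0.2691 0.4476 0.043 ] 0.06339805682346475 0.1434986345706026 -55.13135828657605 -143.14014676565077
0.77 315.2285401858939 272.1246582832149 [0.3489 0.1123 0.043 ] 0.20381370326644313 0.0872911291977126 -28.58246111654806 -118.63901493963175
0.59 176.86552217453504 197.97424892703862 [0.5892 0.5438 0.043 ] 0.07118915697730409 0.11798599256995962 -24.272028639209154 -117.7313305460831
```

View pics/crop.png

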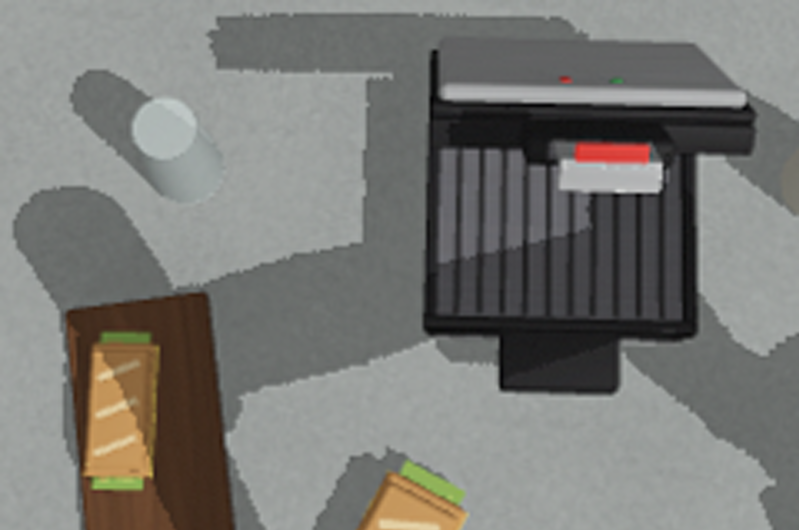

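Run:
```python
from h import *
f=lambda u,v,z:back('top',(200+u/3.33,100+v/3.33),z)
for n,u,v,z in [('rimIn FL',440,318,.083),('rimIn FR',684,320,.083),('rimOut FL',425,328,.083),('rimOut FR',695,332,.083),('hL',500,390,.06),('hR',618,392,.06),('lidL',440,105,.3),('lidR',747,107,.3),('roll TL',93,345,.043),('roll TR',160,347,.043),('roll BL',85,475,.043),('roll BR',152,478,.043)]:print(n,f(u,v,z))
```

```text
rimIn FL [0.5753 0.0559 0.083 ]
rimIn FR [ 0.5678 -0.1652  0.083 ]
rimOut FL [0.5664 0.0698 0.083 ]
rimOut FR [ 0.5565 -0.1744  0.083 ]
hL [0.511  0.0022 0.06  ]
hR [ 0.5065 -0.1058  0.06  ]
lidL [0.6984 0.0566 0.3   ]
lidR [ 0.6905 -0.1749  0.3   ]
roll TL [0.5654 0.3815 0.043 ]
roll TR [0.5619 0.3185 0.043 ]
roll BL [0.4438 0.3869 0.043 ]
roll BR [0.4395 0.3249 0.043 ]
```

Request:
jog_arm(
  increments=[
    [0,0,-1,0],
    [0,0,-1,0],
    [0,0,-1,0],
    [0,0,-1,0],
    [0,0,0,0],
  ],
  grip=87,
)

```text
time_s: 1.6
tcp_pos: [0.1911, -0.5952, 0.4883]
ee_rot: [[-0.952, -0.306, 0.003], [-0.306, 0.952, -0.006], [-0.0, -0.007, -1.0]]
wrist_force: [-0.4, 0.5, 0.2]
gripper_width: 1.0
gripper_force: 0.0
```

Request:
jog_arm(
  increments=[
    [0,0,0,0.91],
    [0,0,0,0.91],
    [0,0,0,0.91],
    [0,0,0,0.91],
    [0,0,0,0.91],
    [-0.35,0.97,0,0],
    [-0.35,0.97,0,0],
    [-0.35,0.97,0,0],
    [-0.35,0.97,0,0],
    [-0.35,0.97,0,0],
  ],
)

```text
time_s: 2.6
tcp_pos: [0.2314, -0.4991, 0.4835]
ee_rot: [[-0.999, 0.053, -0.001], [0.053, 0.999, 0.002], [0.001, 0.002, -1.0]]
wrist_force: [-0.2, 0.1, -0.1]
gripper_width: 1.001
gripper_force: 0.0
```

Request:
jog_arm(
  increments=[
    [-0.35,0.97,0,0],
    [-0.35,0.97,0,0],
    [-0.35,0.97,0,0],
    [-0.35,0.97,0,0],
    [-0.35,0.97,0,0],
    [-0.35,0.97,0,0],
    [-0.35,0.97,0,0],
    [-0.35,0.97,0,0],
    [-0.35,0.97,0,0],
    [-0.35,0.97,0,0],
  ],
)

```text
time_s: 3.6
tcp_pos: [0.3115, -0.3091, 0.4838]
ee_rot: [[-0.999, 0.053, -0.001], [0.053, 0.999, 0.001], [0.001, 0.001, -1.0]]
wrist_force: [0.5, 0.0, 0.2]
gripper_width: 0.996
gripper_force: 0.0
```

Request:
jog_arm(
  increments=[
    [-0.35,0.97,0,0],
    [-0.35,0.97,0,0],
    [-0.35,0.97,0,0],
    [-0.35,0.97,0,0],
    [-0.35,0.97,0,0],
    [-0.35,0.97,0,0],
    [-0.35,0.97,0,0],
    [-0.35,0.97,0,0],
    [-0.35,0.97,0,0],
    [-0.35,0.97,0,0],
  ],
)

```text
time_s: 4.6
tcp_pos: [0.3916, -0.1192, 0.4839]
ee_rot: [[-0.999, 0.053, -0.001], [0.053, 0.999, 0.0], [0.001, 0.0, -1.0]]
wrist_force: [0.1, -0.0, -0.1]
gripper_width: 0.994
gripper_force: 0.0
```

Request:
jog_arm(
  increments=[
    [-0.09,0.99,0.3,0],
    [-0.09,0.99,0.3,0],
    [-0.09,0.99,0.3,0],
    [-0.09,0.99,0.3,0],
    [-0.09,0.99,0.3,0],
    [-0.09,0.99,0.3,0],
    [-0.09,0.99,0.3,0],
    [-0.09,0.99,0.3,0],
    [-0.09,0.99,0.3,0],
    [-0.09,0.99,0.3,0],
  ],
)

```text
time_s: 5.6
tcp_pos: [0.4199, 0.0774, 0.4237]
ee_rot: [[-0.999, 0.053, -0.001], [0.053, 0.999, -0.0], [0.001, -0.0, -1.0]]
wrist_force: [-0.2, -0.2, 0.9]
gripper_width: 1.001
gripper_force: 0.0
```

Request:
jog_arm(
  increments=[
    [-0.09,0.99,0.3,0],
    [-0.09,0.99,0.3,0],
    [-0.09,0.99,0.3,0],
    [-0.09,0.99,0.3,0],
    [-0.09,0.99,0.3,0],
    [-0.09,0.99,0.3,0],
    [-0.09,0.99,0.3,0],
    [-0.09,0.99,0.3,0],
    [-0.09,0.99,0.3,0],
    [-0.09,0.99,0.3,0],
  ],
)

```text
time_s: 6.6
tcp_pos: [0.4489, 0.2752, 0.3642]
ee_rot: [[-0.999, 0.053, -0.0], [0.053, 0.999, -0.0], [0.0, -0.0, -1.0]]
wrist_force: [-0.1, -0.5, 0.6]
gripper_width: 0.999
gripper_force: 0.0
```

Request:
jog_arm(
  increments=[
    [-0.09,0.99,0.3,0],
    [-0.09,0.99,0.3,0],
    [-0.09,0.99,0.3,0],
    [-0.09,0.99,0.3,0],
    [0,0,0,0],
  ],
)

```text
time_s: 7.1
tcp_pos: [0.4604, 0.3547, 0.3393]
ee_rot: [[-0.999, 0.052, -0.001], [0.052, 0.999, -0.001], [0.001, -0.001, -1.0]]
wrist_force: [0.1, -0.2, -0.1]
gripper_width: 0.998
gripper_force: 0.0
```

Run:
```python
from h import *
s=sense();print(s['tcp_pos'],s['joints'],s['ee_rot'])
a=eyes.capture('wrist');cv2.imwrite('pics/w1.png',a)
k=eyes.get_calibration('wrist');T=np.array(k['T_tool_cam']);K=np.array(k['camera_matrix']);print(T)
R=np.array(s['ee_rot']);p=np.array(s['tcp_pos'])
def bk(u,v,z):
    d=R@T[:3,:3]@np.linalg.inv(K)@[u,v,1];o=p+R@T[:3,3];return o+d*(z-o[2])/d[2]
print([(d['centre'],d['conf']) for d in eyes.spot_in('wrist','roll')])
for d in eyes.outline_of('wrist','roll'):
    m=d['mask'].astype(np.uint8);c=max(cv2.findContours(m,0,1)[0],key=cv2.contourArea)
    b=cv2.boxPoints(cv2.minAreaRect(c));P=np.array([bk(u,v,.043) for u,v in b]);print(d['conf'],b,P)
```

```text
[0.4604 0.3547 0.3393] [  53.5736   20.9435  -11.2363   -0.0015  -57.8837 -146.5328] [[-0.9987  0.0516 -0.0007]
 [ 0.0516  0.9987 -0.0009]
 [ 0.0006 -0.0009 -1.    ]]
[[-0.0001 -0.9652 -0.2614  0.0703]
 [ 1.      0.0001 -0.0009 -0.0001]
 [ 0.0009 -0.2614  0.9652  0.0199]
 [ 0.      0.      0.      1.    ]]
[([0.4751, 0.3546, 0.0542], 0.91), ([0.3143, 0.473, 0.025], 0.77), ([0.3489, 0.1318, 0.0486], 0.58)]
0.92 [[395.   0.]
 [487.   0.]
 [487.  51.]
 [395.  51.]] [[0.3035 0.4264 0.043 ]
 [0.3074 0.5005 0.043 ]
 [0.3453 0.5041 0.043 ]
 [0.3413 0.427  0.043 ]]
0.73 [[286. 159.]
 [350. 159.]
 [350. 253.]
 [286. 253.]] [[0.4272 0.3286 0.043 ]
 [0.4303 0.3873 0.043 ]
 [0.5244 0.3852 0.043 ]
 [0.5212 0.3213 0.043 ]]
0.68 [[ -0.   0.]
 [124.   0.]
 [124. 192.]
 [  0. 192.]] [[0.2868 0.1074 0.043 ]
 [0.2921 0.2077 0.043 ]
 [0.4505 0.1729 0.043 ]
 [0.4445 0.0554 0.043 ]]
```

View pics/w1.png

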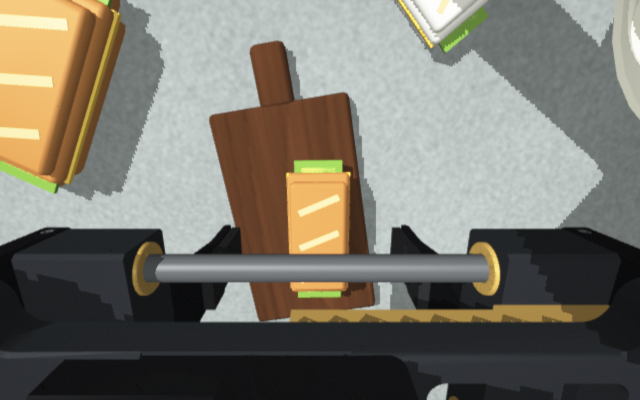

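The wrist view shows the roll centred between the fingers: roll u≈318, near end at row 159. Going down.

Request:
jog_arm(
  increments=[
    [0,0,1,0],
    [0,0,1,0],
    [0,0,1,0],
    [0,0,1,0],
    [0,0,1,0],
    [0,0,1,0],
    [0,0,0.8,0],
    [0,0,0,0],
  ],
)

```text
time_s: 8.05
tcp_pos: [0.4597, 0.3509, 0.2031]
ee_rot: [[-0.999, 0.054, -0.003], [0.054, 0.999, -0.003], [0.003, -0.003, -1.0]]
wrist_force: [-0.9, -0.4, -0.9]
gripper_width: 1.001
gripper_force: 0.0
```

Request:
jog_arm(
  increments=[
    [0,0,0,0],
    [0,0,0,0],
    [0,0,0,0],
    [0,0,0,0],
    [0,0,0,0],
    [0,0,0,0],
  ],
  grip=40,
)

```text
time_s: 8.65
tcp_pos: [0.4603, 0.3527, 0.2057]
ee_rot: [[-0.999, 0.053, 0.001], [0.053, 0.999, 0.002], [-0.001, 0.002, -1.0]]
wrist_force: [-1.7, -0.4, 5.1]
gripper_width: 0.692
gripper_force: 29.7
```

Request:
jog_arm(
  increments=[
    [0,0,-0.3,0],
    [0,0,-0.6,0],
    [0,0,-0.9,0],
    [0,0,-0.9,0],
    [0,0,-0.9,0],
    [0,0,-0.6,0],
    [0,-0.4,0,0],
    [0,-0.8,0,0],
    [0,-1,0,0],
    [0,-1,0,0],
  ],
)

```text
time_s: 9.65
tcp_pos: [0.456, 0.2861, 0.2874]
ee_rot: [[-0.999, 0.054, -0.003], [0.054, 0.999, -0.002], [0.002, -0.003, -1.0]]
wrist_force: [0.7, -0.0, -0.4]
gripper_width: 0.692
gripper_force: 29.7
```

Request:
jog_arm(
  increments=[
    [0,-1,0,0],
    [0,-1,0,0],
    [0,-1,0,0],
    [0,-1,0,0],
    [0,-1,0,0],
    [0,-1,0,0],
    [0,-1,0,0],
    [0,-1,0,0],
    [0,-1,0,0],
    [0,-1,0,0],
  ],
)

```text
time_s: 10.65
tcp_pos: [0.4458, 0.087, 0.2889]
ee_rot: [[-0.999, 0.053, 0.0], [0.053, 0.999, 0.0], [-0.0, 0.0, -1.0]]
wrist_force: [0.2, -0.8, -1.2]
gripper_width: 0.692
gripper_force: 29.7
```

Request:
jog_arm(
  increments=[
    [0,-1,0,0],
    [0,-1,0,0],
    [0,-1,0,0],
    [0,-1,0,0],
    [0,-1,0,0],
    [0,-1,0,0],
    [0,-0.8,0,-0.22],
    [0,-0.4,0,0],
    [0,0,0,0],
    [0,0,0,0],
  ],
)

```text
time_s: 11.65
tcp_pos: [0.4385, -0.0553, 0.2888]
ee_rot: [[-0.999, 0.036, 0.0], [0.036, 0.999, 0.0], [-0.0, 0.0, -1.0]]
wrist_force: [0.4, 0.6, -1.1]
gripper_width: 0.688
gripper_force: 29.7
```

Run:
```python
from h import *
s=sense();print(s['tcp_pos'],s['joints'],s['effort'])
a=eyes.capture('wrist')
k=eyes.get_calibration('wrist');T=np.array(k['T_tool_cam']);K=np.array(k['camera_matrix'])
R=np.array(s['ee_rot']);p=np.array(s['tcp_pos'])
print([(d['centre'],d['conf']) for d in eyes.spot_in('wrist','roll')])
b=eyes.capture('scene');print([(n,d['centre'],d['conf']) for n in ['roll','grill_clip'] for d in eyes.spot_in('scene',n)])
b=b[20:270,130:450]
cv2.imwrite('pics/c2.png',np.hstack([cv2.resize(b,(480,375)),cv2.resize(a,(320,200),interpolation=3)[:200] if 0 else cv2.copyMakeBorder(cv2.resize(a,(320,200)),0,175,0,0,0)]))
```

```text
[ 0.4385 -0.0553  0.2888] [  14.0087   11.8444  -33.5667   -0.0024  -44.5695 -106.0766] [ -0.3286 -25.6692  14.3581   3.263   -0.0482   0.0046]
[([0.421, -0.0548, 0.1284], 0.98), ([0.3555, 0.0941, 0.0513], 0.91)]
[('roll', [0.3674, 0.114, 0.0491], 0.94), ('roll', [0.4938, -0.0492, 0.1353], 0.88), ('roll', [0.2755, 0.4516, 0.0329], 0.88), ('grill_clip', [0.6346, -0.0557, 0.3634], 0.89)]
```

View pics/c2.png

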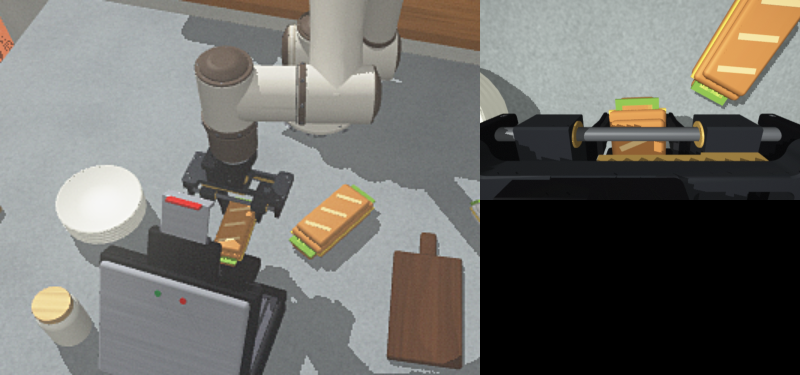

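The roll is held level in front of the grill at crop (238,225). The clip stands up at (187,215), so I'll enter slowly and watch the effort.

Request:
jog_arm(
  increments=[
    [-0.5,0,0,0],
    [-1,0,0,0],
    [-1,0,0,0],
    [-1,0.1,0,0],
    [-1,0.1,0,0],
    [-0.5,0.1,0,0],
    [0,0,0,0],
  ],
)

```text
time_s: 12.6
tcp_pos: [0.54, -0.0525, 0.2883]
ee_rot: [[-0.999, 0.035, 0.0], [0.035, 0.999, -0.0], [-0.0, -0.0, -1.0]]
wrist_force: [-0.6, -0.3, 0.2]
gripper_width: 0.696
gripper_force: 29.7
```

Run:
```python
from h import *
s=sense();print(s['tcp_pos'],s['effort'])
b=eyes.capture('scene');print([(n,d['centre'],d['conf']) for n in ['grill_clip'] for d in eyes.spot_in('scene',n)])
b=b[60:260,170:370]
cv2.imwrite('pics/c3.png',cv2.resize(b,(560,560),interpolation=2))
```

```text
[ 0.54   -0.0525  0.2883] [ -0.0356 -34.2439  16.0061   3.6131   0.008    0.006 ]
[('grill_clip', [0.634, -0.0551, 0.3631], 0.58)]
```

View pics/c3.png

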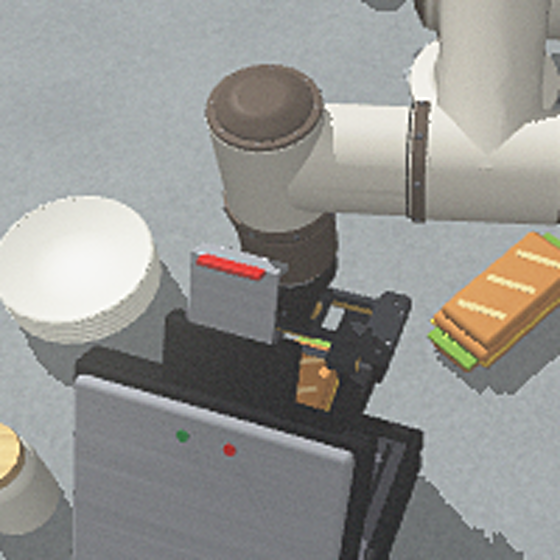

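Nothing touched yet; the column stands just in front of the clip at crop (235,260). I'll continue in small rows.

Request:
jog_arm(
  increments=[
    [-0.5,0,0,0],
    [-0.5,0,0,0],
    [-0.5,0,0,0],
    [-0.3,0,0,0],
    [-0.2,0,0,0],
    [0,0,0,0],
  ],
)

```text
time_s: 13.3
tcp_pos: [0.5792, -0.0543, 0.2886]
ee_rot: [[-0.999, 0.036, 0.0], [0.036, 0.999, -0.0], [-0.0, -0.0, -1.0]]
wrist_force: [-0.0, -0.5, -1.1]
gripper_width: 0.69
gripper_force: 29.7
```

Run:
```python
from h import *
s=sense();print(s['tcp_pos'],s['effort'])
b=eyes.capture('scene');print([(n,d['centre'],d['conf']) for n in ['grill_clip','grill_lid'] for d in eyes.spot_in('scene',n)])
```

```text
[ 0.5792 -0.0543  0.2886] [ -0.0489 -38.2299  16.1973   3.6537  -0.0326   0.0069]
[('grill_clip', [0.6507, -0.0554, 0.378], 0.75), ('grill_lid', [0.7326, -0.0522, 0.2533], 0.76), ('grill_lid', [0.7255, -0.3091, 0.0921], 0.37)]
```

Request:
jog_arm(
  increments=[
    [-0.3,0,0,0],
    [-0.3,0,0,0],
    [-0.3,0,0,0],
    [-0.2,0,0,0],
    [0,0,0,0],
  ],
)

```text
time_s: 13.95
tcp_pos: [0.6014, -0.055, 0.2885]
ee_rot: [[-0.999, 0.036, 0.0], [0.036, 0.999, -0.0], [-0.0, -0.0, -1.0]]
wrist_force: [-0.4, 0.1, -0.4]
gripper_width: 0.687
gripper_force: 29.7
```

Run:
```python
from h import *
s=sense();print(s['tcp_pos'],s['effort'])
b=eyes.capture('scene');print([(n,d['centre'],d['conf']) for n in ['grill_clip','grill_lid'] for d in eyes.spot_in('scene',n)])
```

```text
[ 0.6014 -0.055   0.2885] [ -0.0184 -40.314   16.5095   3.7242  -0.0232   0.0066]
[('grill_clip', [0.6672, -0.055, 0.3936], 0.87), ('grill_lid', [0.7432, -0.0523, 0.2581], 0.65), ('grill_lid', [0.7251, -0.3069, 0.0914], 0.33)]
```

Request:
jog_arm(
  increments=[
    [-0.2,0,0,0],
    [-0.17,0,0,0],
    [0,0,0.3,0],
    [0,0,0.4,0],
    [0,0,0.4,0],
    [0,0,0.3,0],
    [0,0,0,0],
    [0,0,0,0],
  ],
)

```text
time_s: 14.9
tcp_pos: [0.6082, -0.0552, 0.2604]
ee_rot: [[-0.999, 0.035, -0.001], [0.035, 0.999, -0.0], [0.001, -0.0, -1.0]]
wrist_force: [-0.1, -0.2, -2.1]
gripper_width: 0.69
gripper_force: 29.7
```

Run:
```python
from h import *
s=sense();print(s['tcp_pos'],s['effort'],s['wrist_force'])
b=eyes.capture('scene');print([(n,d['centre'],d['conf']) for n in ['grill_clip','grill_lid'] for d in eyes.spot_in('scene',n)])
t=eyes.capture('top');w=eyes.capture('wrist')
cv2.imwrite('pics/c4.png',np.hstack([cv2.resize(t[100:240,300:440],(400,400),interpolation=2),cv2.resize(w[:,120:520],(400,400))]))
```

```text
[ 0.6082 -0.0552  0.2604] [ -0.0133 -41.1295  15.3991   3.4853  -0.0523  -0.0001] [-0.1065 -0.2431 -2.0721]
[('grill_clip', [0.6704, -0.0563, 0.4002], 0.81), ('grill_lid', [0.7473, -0.0565, 0.2587], 0.97)]
```

View pics/c4.png

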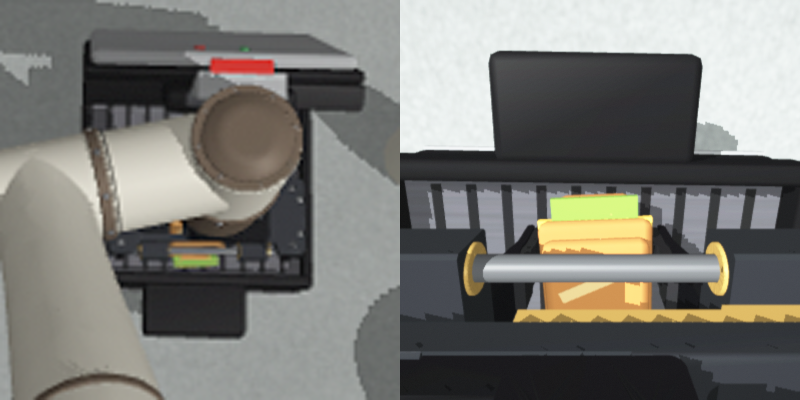

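The wrist view shows the roll's front end (row 196) just inside the front rim (row 185), with free plate on both sides. I'll lower until it touches.

Request:
jog_arm(
  increments=[
    [0,0,0.15,0],
    [0,0,0.1,0],
    [0,0,0,0],
    [0,0,0,0],
  ],
)

```text
time_s: 15.55
tcp_pos: [0.608, -0.0552, 0.2557]
ee_rot: [[-0.999, 0.036, -0.0], [0.036, 0.999, -0.0], [0.0, -0.0, -1.0]]
wrist_force: [-0.1, -0.3, -1.3]
gripper_width: 0.691
gripper_force: 29.7
```

Request:
jog_arm(
  increments=[
    [0,0,0.1,0],
    [0,0,0,0],
    [0,0,0,0],
  ],
)

```text
time_s: 15.85
tcp_pos: [0.6082, -0.0553, 0.2548]
ee_rot: [[-0.999, 0.035, 0.001], [0.035, 0.999, -0.0], [-0.001, -0.0, -1.0]]
wrist_force: [-2.0, -0.8, 6.4]
gripper_width: 0.689
gripper_force: 29.7
```

Request:
jog_arm(
  increments=[
    [0,0,0,0],
    [0,0,0,0],
    [0,0,0,0],
    [0,0,0,0],
    [0,0,0,0],
    [0,0,-0.5,0],
    [0,0,-0.7,0],
    [0,0,-0.8,0],
    [0.3,0,0,0],
    [0.6,0,0,0],
  ],
  grip=87,
)

```text
time_s: 16.85
tcp_pos: [0.59, -0.0546, 0.2942]
ee_rot: [[-0.999, 0.036, 0.002], [0.036, 0.999, 0.0], [-0.002, 0.001, -1.0]]
wrist_force: [-1.0, 0.1, -0.0]
gripper_width: 1.001
gripper_force: 0.0
```

Request:
jog_arm(
  increments=[
    [1,0,0,0],
    [1,0,0,0],
    [1,0,0,0],
    [1,0,0,0],
    [1,0,0,0],
    [1,0,-0.5,0],
    [0.5,0,-0.5,0],
    [0,0,0,0],
  ],
  grip=87,
)

```text
time_s: 17.65
tcp_pos: [0.4595, -0.05, 0.3152]
ee_rot: [[-0.999, 0.035, 0.003], [0.035, 0.999, 0.001], [-0.003, 0.001, -1.0]]
wrist_force: [0.5, 0.6, -0.5]
gripper_width: 0.996
gripper_force: 0.0
```

Run:
```python
from h import *
s=sense();print(s['tcp_pos'],s['joints'])
for c in ['scene','top']:
    b=eyes.capture(c);print(c,[(n,np.array(d['centre']),round(d['conf'],2)) for n in ['roll','grill_clip','grill_lid','lid_handle'] for d in eyes.spot_in(c,n)])
    if c=='top': t=b
    else: e=b
w=eyes.capture('wrist')
cv2.imwrite('pics/c5.png',np.hstack([cv2.resize(t[100:240,300:440],(400,400),interpolation=2),cv2.resize(e[90:300,170:380],(400,400),interpolation=2)]))
```

```text
[ 0.4595 -0.05    0.3152] [  14.0229   11.5455  -29.072     0.016   -49.2023 -106.0351]
scene [('roll', array([0.3654, 0.1139, 0.0496]), 0.96), ('roll', array([0.2798, 0.4503, 0.0384]), 0.72), ('roll', array([ 0.746 , -0.0533,  0.263 ]), 0.49), ('roll', array([0.5996, 0.5227, 0.0956]), 0.35), ('grill_clip', array([ 0.671 , -0.0572,  0.3992]), 0.73), ('grill_clip', array([ 0.7494, -0.0516,  0.2634]), 0.21), ('grill_lid', array([ 0.7457, -0.0541,  0.2614]), 0.92), ('grill_lid', array([ 0.6782, -0.0539,  0.4029]), 0.43), ('lid_handle', array([ 0.7514, -0.0573,  0.2631]), 0.79)]
top [('roll', array([0.2684, 0.4465, 0.0351]), 0.8), ('roll', array([0.2926, 0.1599, 0.0358]), 0.78), ('roll', array([ 0.6455, -0.0549,  0.1005]), 0.66), ('grill_clip', array([ 0.6587, -0.0606,  0.4033]), 0.69), ('grill_lid', array([ 0.706 , -0.0471,  0.2989]), 0.59), ('grill_lid', array([ 0.6875, -0.0454,  0.0795]), 0.34), ('lid_handle', array([ 0.6604, -0.0611,  0.404 ]), 0.31)]
```

View pics/c5.png

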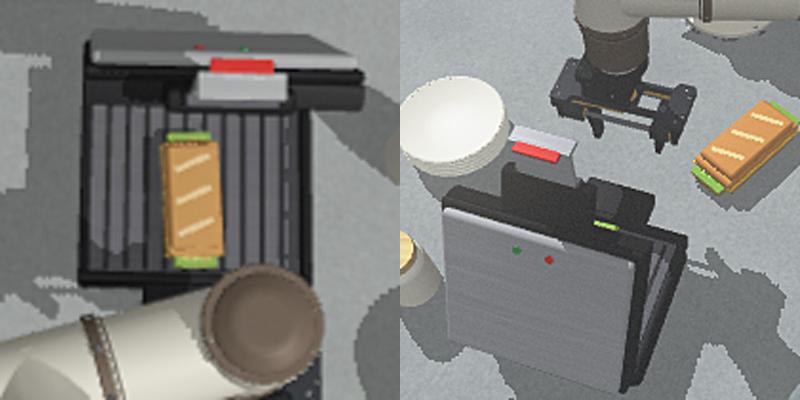

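The roll lies flat inside the rim, top view (192,200), with the lid still wide open. Next I close the fingers and come in behind the lid handle from the left.

Request:
jog_arm(
  increments=[
    [0,0.95,-0.95,0],
    [0,0.95,-0.95,0],
    [0,0.95,-0.95,0],
    [0,0.95,-0.95,0],
    [0,0.95,-0.95,0],
    [0,0.95,-0.95,0],
    [0,0.95,-0.95,0],
    [0,0.95,-0.95,0],
    [0,0.95,-0.95,0],
    [0,0.95,-0.95,0],
  ],
  grip=0,
)

```text
time_s: 19.2
tcp_pos: [0.4668, 0.1406, 0.5045]
ee_rot: [[-0.999, 0.036, -0.0], [0.036, 0.999, -0.0], [0.0, -0.0, -1.0]]
wrist_force: [-0.3, -1.1, -1.2]
gripper_width: 0.17
gripper_force: 0.0
```

Request:
jog_arm(
  increments=[
    [0,0.95,-0.95,0],
    [-1,0,0,0],
    [-1,0,0,0],
    [-1,0,0,0],
    [-1,0,0,0],
    [-1,0,0,0],
    [-1,0,0,0],
    [-1,0,0,0],
    [-1,0,0,0],
    [-1,0,0,0],
  ],
)

```text
time_s: 20.2
tcp_pos: [0.6484, 0.1525, 0.5222]
ee_rot: [[-0.999, 0.036, -0.001], [0.036, 0.999, -0.0], [0.001, -0.0, -1.0]]
wrist_force: [0.5, 0.3, -0.4]
gripper_width: 0.004
gripper_force: 0.0
```

Request:
jog_arm(
  increments=[
    [-1,0,0,0],
    [-1,0,0,0],
    [-1,0,0,0],
    [-0.6,0,0,0],
    [0,0,0,0],
  ],
)

```text
time_s: 20.7
tcp_pos: [0.721, 0.1499, 0.5204]
ee_rot: [[-0.999, 0.037, -0.003], [0.037, 0.999, -0.001], [0.003, -0.001, -1.0]]
wrist_force: [0.0, 0.0, -0.1]
gripper_width: 0.004
gripper_force: 0.0
```

Run:
```python
from h import *
s=sense();print(s['tcp_pos'],s['joints'],s['ee_rot'])
b=eyes.capture('scene')
cv2.imwrite('pics/c6.png',cv2.resize(b[50:290,150:390],(600,600),interpolation=2))
# outline lid in scene: mask-free check: reproject model for angles
H=np.array([.790,-.061,.085]);X=np.array([.9994,-.035,0]);Y=np.array([.035,.9994,0])
for a in (1.02,1.06,1.1):
    for d,h,y in [(230,49,120),(230,49,-120),(286,25,0),(286,25,55),(286,25,-55)]:
        f=(d*np.cos(a)-h*np.sin(a))/1e3;u=(d*np.sin(a)+h*np.cos(a))/1e3
        p=proj('scene',H-f*X+y/1e3*Y+[0,0,u]);print(a,d,h,y,(p-[150,50])*2.5)
```

```text
[0.721  0.1499 0.5204] [  24.2761   31.7667   32.2804   -0.0163  -90.6668 -116.3701] [[-0.9993  0.0365 -0.0026]
 [ 0.0365  0.9993 -0.0008]
 [ 0.0025 -0.0009 -1.    ]]
1.02 230 49 120 [368.6913 430.9509]
1.02 230 49 -120 [108.0055 359.4606]
1.02 286 25 0 [250.7915 325.0245]
1.02 286 25 55 [311.7924 340.9899]
1.02 286 25 -55 [191.0305 309.3836]
1.06 230 49 120 [364.9879 438.6178]
1.06 230 49 -120 [102.2659 366.1886]
1.06 286 25 0 [245.04   331.7963]
1.06 286 25 55 [306.7063 348.0227]
1.06 286 25 -55 [184.6417 315.9034]
1.1 230 49 120 [361.2039 446.7285]
1.1 230 49 -120 [ 96.4996 373.3484]
1.1 286 25 0 [239.154  339.1843]
1.1 286 25 55 [301.4781 355.6788]
1.1 286 25 -55 [178.1261 323.0329]
```

View pics/c6.png

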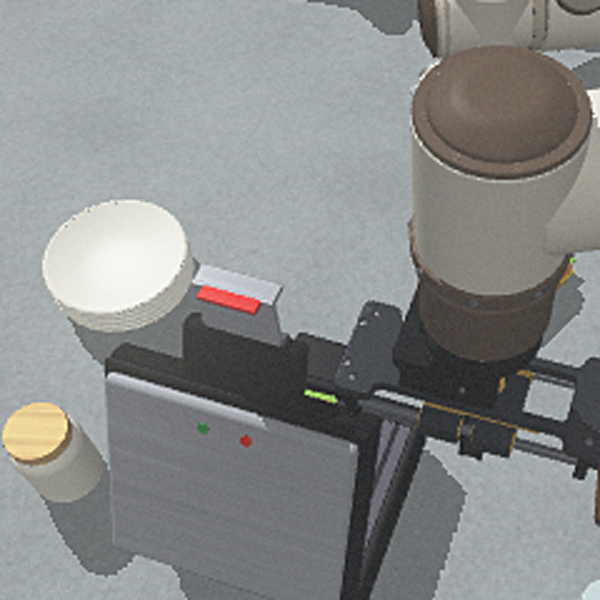

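The lid edge corners at (357,445) and (107,377) match a lid angle of about 1.08. The fingers are left of the lid and above it, so I move in over the handle.

Request:
jog_arm(
  increments=[
    [0,-0.8,0,0],
    [0,-1,0,0],
    [0,-1,0,0],
    [0,-1,0,0],
    [0,-1,0,0],
    [0,-1,0,0],
    [0,-1,0,0],
    [0,-1,0,0],
    [0,-1,0,0],
    [0,-0.9,0,0],
  ],
)

```text
time_s: 21.75
tcp_pos: [0.7125, -0.0458, 0.5227]
ee_rot: [[-0.999, 0.036, -0.0], [0.036, 0.999, -0.0], [0.0, -0.0, -1.0]]
wrist_force: [-0.3, 1.1, 0.1]
gripper_width: 0.004
gripper_force: 0.0
```

Request:
jog_arm(
  increments=[
    [0,-0.5,0,0],
    [0,0,0.4,0],
    [0,0,0,0],
  ],
)

```text
time_s: 22.05
tcp_pos: [0.7122, -0.0538, 0.5129]
ee_rot: [[-0.999, 0.036, -0.003], [0.036, 0.999, 0.001], [0.003, 0.001, -1.0]]
wrist_force: [-0.1, -0.0, -0.8]
gripper_width: 0.002
gripper_force: 0.0
```

Request:
jog_arm(
  increments=[
    [0.22,0,0.3,0],
    [0.22,0,0.3,0],
    [0.41,0,0.2,0],
    [0.41,0,0.2,0],
    [0.41,0,0.2,0],
    [0.41,0,0.2,0],
    [0.41,0,0.2,0],
  ],
)

```text
time_s: 22.75
tcp_pos: [0.6606, -0.0509, 0.49]
ee_rot: [[-0.999, 0.033, 0.008], [0.033, 0.999, -0.002], [-0.008, -0.001, -1.0]]
wrist_force: [-6.9, 4.5, 17.6]
gripper_width: 0.004
gripper_force: 9.8
```

Run:
```python
from h import *
s=sense();print(s['tcp_pos'],s['wrist_force'])
b=eyes.capture('scene');print([(n,np.array(d['centre']),round(d['conf'],2)) for n in ['grill_clip','grill_lid'] for d in eyes.spot_in('scene',n)])
```

```text
[ 0.6606 -0.0509  0.49  ] [-6.8686  4.545  17.5732]
[('grill_clip', array([0.766 , 0.2944, 0.1192]), 0.59), ('grill_clip', array([ 0.6295, -0.0269,  0.3574]), 0.47), ('grill_lid', array([ 0.7375, -0.0493,  0.2306]), 0.69)]
```

Request:
jog_arm(
  increments=[
    [0.2,0,-0.2,0],
    [0.2,0,-0.2,0],
    [0,0,0,0],
  ],
)

```text
time_s: 23.2
tcp_pos: [0.6542, -0.0511, 0.4915]
ee_rot: [[-0.999, 0.034, 0.002], [0.034, 0.999, 0.0], [-0.002, 0.001, -1.0]]
wrist_force: [0.7, 1.7, 2.1]
gripper_width: 0.003
gripper_force: 1.2
```

Run:
```python
from h import *
s=sense();print(s['tcp_pos'],s['wrist_force'],s['moment'])
b=eyes.capture('scene');print([(n,np.array(d['centre']),round(d['conf'],2)) for n in ['grill_clip','grill_lid'] for d in eyes.spot_in('scene',n)])
cv2.imwrite('pics/c7.png',cv2.resize(b[50:290,150:390],(600,600),interpolation=2))
```

```text
[ 0.6542 -0.0511  0.4915] [0.7027 1.6663 2.0593] [ 0.2953 -0.2993 -0.0194]
[('grill_lid', array([ 0.7308, -0.0496,  0.2277]), 0.7)]
```

View pics/c7.png

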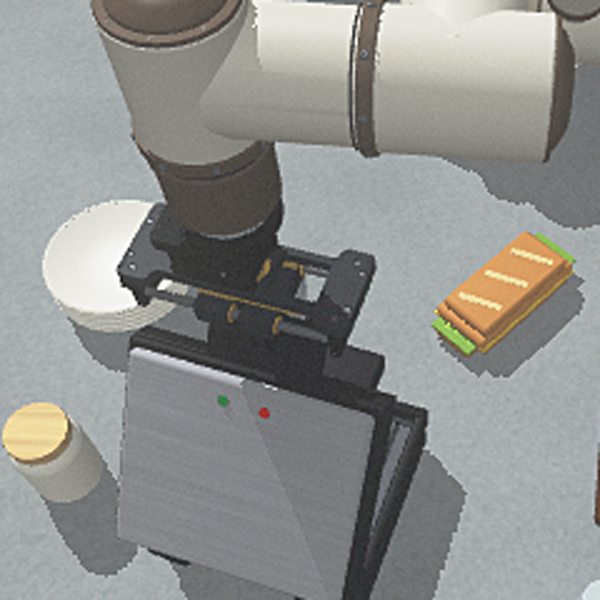

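Request:
jog_arm(
  increments=[
    [0.42,0,0.32,0],
    [0.42,0,0.33,0],
    [0.42,0,0.34,0],
    [0.42,0,0.34,0],
    [0.42,0,0.34,0],
  ],
)

```text
time_s: 23.85
tcp_pos: [0.6125, -0.0503, 0.4562]
ee_rot: [[-0.999, 0.036, -0.001], [0.036, 0.999, 0.0], [0.001, 0.0, -1.0]]
wrist_force: [2.6, 0.2, 0.6]
gripper_width: 0.008
gripper_force: 0.8
```

Request:
jog_arm(
  increments=[
    [0.36,0,0.38,0],
    [0.35,0,0.4,0],
    [0.33,0,0.42,0],
    [0.32,0,0.44,0],
    [0.31,0,0.45,0],
  ],
)

```text
time_s: 24.35
tcp_pos: [0.5788, -0.0492, 0.4144]
ee_rot: [[-0.999, 0.036, -0.002], [0.036, 0.999, 0.0], [0.002, -0.0, -1.0]]
wrist_force: [0.9, 1.6, 1.2]
gripper_width: 0.009
gripper_force: 0.6
```

Request:
jog_arm(
  increments=[
    [0.28,0,0.44,0],
    [0.26,0,0.45,0],
    [0.24,0,0.46,0],
    [0.22,0,0.46,0],
    [0.2,0,0.47,0],
  ],
)

```text
time_s: 24.85
tcp_pos: [0.5546, -0.0484, 0.3691]
ee_rot: [[-0.999, 0.036, -0.001], [0.036, 0.999, -0.0], [0.001, -0.0, -1.0]]
wrist_force: [0.5, 1.1, 1.2]
gripper_width: 0.008
gripper_force: 0.5
```

Request:
jog_arm(
  increments=[
    [0.18,0,0.47,0],
    [0.16,0,0.47,0],
    [0.15,0,0.47,0],
    [0.14,0,0.47,0],
    [0.11,0,0.4,0],
    [0.08,0,0.4,0],
    [0.06,0,0.4,0],
    [0.03,0,0.3,0],
    [0,0,0,0],
  ],
)

```text
time_s: 25.75
tcp_pos: [0.5365, -0.0478, 0.3012]
ee_rot: [[-0.999, 0.036, -0.002], [0.036, 0.999, -0.0], [0.002, -0.0, -1.0]]
wrist_force: [1.1, 0.7, -0.3]
gripper_width: 0.003
gripper_force: 0.0
```

Run:
```python
from h import *
s=sense();print(s['tcp_pos'],s['wrist_force'],s['moment'])
b=eyes.capture('scene');print([(n,np.array(d['centre']),round(d['conf'],2)) for n in ['grill_clip','grill_lid'] for d in eyes.spot_in('scene',n)])
```

```text
[ 0.5365 -0.0478  0.3012] [ 1.1371  0.6978 -0.3124] [-0.0301  0.004   0.0039]
[('grill_clip', array([ 0.6936, -0.0448,  0.139 ]), 0.31), ('grill_lid', array([ 0.6845, -0.0493,  0.135 ]), 0.78)]
```

Request:
jog_arm(
  increments=[
    [0,0,0.15,0],
    [0,0,0.15,0],
    [0,0,0.15,0],
    [0,0,0,0],
  ],
)

```text
time_s: 26.3
tcp_pos: [0.5368, -0.0477, 0.2929]
ee_rot: [[-0.999, 0.036, -0.001], [0.036, 0.999, -0.0], [0.001, -0.0, -1.0]]
wrist_force: [-1.1, 0.8, -0.8]
gripper_width: 0.005
gripper_force: 0.0
```

Request:
jog_arm(
  increments=[
    [0,0,0.1,0],
    [0,0,0,0],
    [0,0,0,0],
  ],
)

```text
time_s: 26.6
tcp_pos: [0.5368, -0.0477, 0.2926]
ee_rot: [[-0.999, 0.035, 0.0], [0.035, 0.999, -0.0], [-0.0, -0.0, -1.0]]
wrist_force: [-3.2, -0.3, 6.5]
gripper_width: 0.002
gripper_force: 3.5
```

Request:
jog_arm(
  increments=[
    [0,0,0.1,0],
    [0,0,0.05,0],
    [0,0,0,0],
    [0,0,0,0],
  ],
)

```text
time_s: 27.0
tcp_pos: [0.5367, -0.0476, 0.2924]
ee_rot: [[-0.999, 0.034, 0.001], [0.034, 0.999, -0.001], [-0.001, -0.001, -1.0]]
wrist_force: [-8.5, 3.5, 22.4]
gripper_width: 0.014
gripper_force: 11.0
```

Request:
jog_arm(
  increments=[
    [0,0,-0.5,0],
    [0.2,0,-1,0],
    [0.5,0,-1,0],
    [1,0,-1,0],
    [1,0,-0.5,0],
    [1,0,0,0],
    [1,0,0,0],
    [1,0,0,0],
    [1,0,0,0],
    [0,0,0,0],
  ],
)

```text
time_s: 28.0
tcp_pos: [0.4009, -0.0433, 0.3683]
ee_rot: [[-0.999, 0.035, -0.001], [0.035, 0.999, 0.0], [0.001, 0.0, -1.0]]
wrist_force: [0.5, -0.0, 0.7]
gripper_width: 0.007
gripper_force: 0.0
```

Run:
```python
from h import *
s=sense();print(s['tcp_pos'],s['joints'])
I=[]
for c,sl in [('scene',np.s_[60:260,150:350]),('top',np.s_[90:250,290:450])]:
    b=eyes.capture(c);print(c,[(n,np.array(d['centre']),round(d['conf'],2)) for n in ['grill_clip','grill_lid'] for d in eyes.spot_in(c,n)])
    I.append(cv2.resize(b[sl],(400,400),interpolation=2))
cv2.imwrite('pics/c8.png',np.hstack(I))
```

```text
[ 0.4009 -0.0433  0.3683] [  17.1797    1.8651  -31.586    -0.0403  -56.5793 -109.1853]
scene [('grill_clip', array([ 0.4786, -0.0501,  0.1159]), 0.83), ('grill_clip', array([ 0.6771, -0.0498,  0.1331]), 0.7), ('grill_clip', array([0.6014, 0.5222, 0.0963]), 0.66), ('grill_lid', array([ 0.6755, -0.0517,  0.1325]), 0.92)]
top [('grill_clip', array([ 0.4853, -0.0443,  0.1174]), 0.7), ('grill_clip', array([ 0.6452, -0.0552,  0.1362]), 0.58), ('grill_lid', array([ 0.6383, -0.0541,  0.1343]), 0.91)]
```

View pics/c8.png

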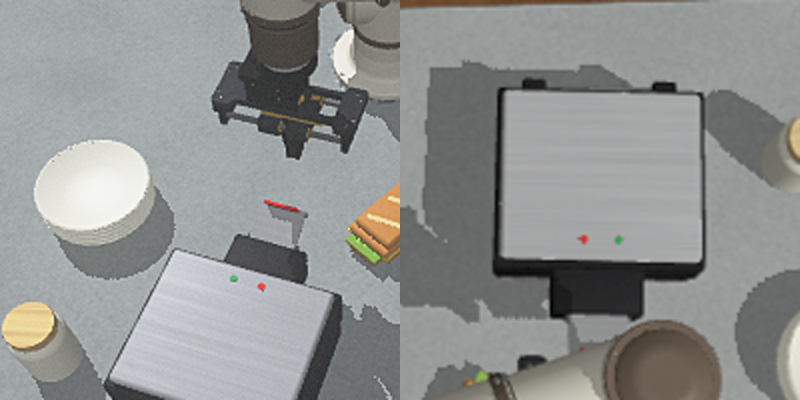

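The lid is shut flat, and the clip still sticks out in front at about (0.48,-0.05,0.116). Now I come down on it.

Request:
jog_arm(
  increments=[
    [-0.8,-0.1,0,0],
    [-0.8,-0.1,0.4,0],
    [-0.8,0,0.4,0],
    [-0.7,0,0.4,0],
    [0,0,0.45,0],
    [0,0,0,0],
  ],
)

```text
time_s: 28.9
tcp_pos: [0.4644, -0.0493, 0.3335]
ee_rot: [[-0.999, 0.037, -0.004], [0.037, 0.999, -0.0], [0.004, -0.001, -1.0]]
wrist_force: [-0.3, -1.1, -0.6]
gripper_width: 0.008
gripper_force: 0.0
```

Request:
jog_arm(
  increments=[
    [0,0,0.5,0],
    [0,0,0.5,0],
    [0,0,0.5,0],
    [0,0,0.4,0],
    [0,0,0.3,0],
    [0,0,0,0],
  ],
)

```text
time_s: 29.5
tcp_pos: [0.4646, -0.0491, 0.2904]
ee_rot: [[-0.999, 0.036, -0.001], [0.036, 0.999, -0.0], [0.001, -0.0, -1.0]]
wrist_force: [-0.2, 0.3, 0.1]
gripper_width: 0.006
gripper_force: 0.0
```

Request:
jog_arm(
  increments=[
    [0.08,0,0.3,0],
    [0.07,0,0.3,0],
    [-0.02,0,0.25,0],
    [-0.02,0,0.25,0],
    [0,0,0,0],
  ],
)

```text
time_s: 30.0
tcp_pos: [0.4621, -0.0491, 0.2684]
ee_rot: [[-0.999, 0.036, -0.002], [0.036, 0.999, -0.0], [0.002, -0.0, -1.0]]
wrist_force: [-0.1, -0.2, 0.3]
gripper_width: 0.011
gripper_force: 0.2
```

Run:
```python
from h import *
s=sense();print(s['tcp_pos'],s['wrist_force'])
for c in ['scene']:
    b=eyes.capture(c);print(c,[(n,np.array(d['centre']),round(d['conf'],2)) for n in ['grill_clip','grill_lid'] for d in eyes.spot_in(c,n)])
```

```text
[ 0.4621 -0.0491  0.2684] [-0.0863 -0.2087  0.3008]
scene [('grill_clip', array([0.7671, 0.2997, 0.1154]), 0.56), ('grill_clip', array([ 0.4842, -0.0409,  0.0898]), 0.48), ('grill_lid', array([ 0.6768, -0.0495,  0.1304]), 0.77)]
```

Clip is following. Continue the arc.

Request:
jog_arm(
  increments=[
    [-0.1,0,0.25,0],
    [-0.13,0,0.25,0],
    [-0.2,0,0.2,0],
    [-0.2,0,0.2,0],
    [-0.25,0,0.12,0],
    [-0.25,0,0.12,0],
    [0,0,0,0],
  ],
)

```text
time_s: 30.85
tcp_pos: [0.4851, -0.05, 0.2456]
ee_rot: [[-0.999, 0.036, -0.002], [0.036, 0.999, -0.0], [0.002, -0.0, -1.0]]
wrist_force: [-1.8, -0.9, -0.8]
gripper_width: 0.007
gripper_force: 0.9
```

Request:
jog_arm(
  increments=[
    [-0.15,0,0,0],
    [-0.1,0,0,0],
    [0,0,0,0],
    [0,0,0,0],
  ],
)

```text
time_s: 31.25
tcp_pos: [0.4866, -0.0502, 0.2454]
ee_rot: [[-0.999, 0.038, -0.011], [0.038, 0.999, -0.0], [0.011, -0.001, -1.0]]
wrist_force: [-11.7, 4.2, 6.5]
gripper_width: 0.004
gripper_force: 6.2
```

Request:
jog_arm(
  increments=[
    [-0.15,0,0,0],
    [0,0,0,0],
    [0,0,0,0],
  ],
)

```text
time_s: 31.55
tcp_pos: [0.4877, -0.0505, 0.245]
ee_rot: [[-0.999, 0.039, -0.018], [0.039, 0.999, -0.001], [0.018, -0.001, -1.0]]
wrist_force: [-18.3, 7.0, 10.9]
gripper_width: 0.002
gripper_force: 9.3
```

Request:
jog_arm(
  increments=[
    [0.5,0,0,0],
    [1,0,0,0],
    [1,0,0,0],
    [1,0,-0.5,0],
    [1,0,-1,0],
    [1,0,-1,0],
    [0,0,-1,0],
    [0,0,-1,0],
    [0,0,0,0],
  ],
)

```text
time_s: 32.45
tcp_pos: [0.3846, -0.0459, 0.3396]
ee_rot: [[-0.999, 0.034, 0.01], [0.034, 0.999, 0.002], [-0.01, 0.002, -1.0]]
wrist_force: [0.6, -0.7, 0.8]
gripper_width: 0.005
gripper_force: 0.0
```

Run:
```python
from h import *
s=sense();print(s['tcp_pos'],s['wrist_force'])
I=[]
for c,sl in [('scene',np.s_[60:260,150:350]),('top',np.s_[90:250,290:450])]:
    b=eyes.capture(c);print(c,[(n,np.array(d['centre']),round(d['conf'],2)) for n in ['grill_clip','grill_lid','plates','jar','tumbler_1'] for d in eyes.spot_in(c,n)])
    I.append(cv2.resize(b[sl],(400,400),interpolation=2))
I[1]=cv2.resize(eyes.capture('wrist'),(400,250));I[1]=cv2.copyMakeBorder(I[1],0,150,0,0,0)
cv2.imwrite('pics/c9.png',np.hstack(I))
```

```text
[ 0.3846 -0.0459  0.3396] [ 0.6133 -0.6898  0.8106]
scene [('grill_clip', array([ 0.4523, -0.3686,  0.0499]), 0.56), ('grill_clip', array([ 0.4984, -0.0514,  0.104 ]), 0.54), ('grill_lid', array([ 0.6809, -0.052 ,  0.1299]), 0.67), ('grill_lid', array([ 0.6888, -0.0476,  0.1284]), 0.32), ('plates', array([ 0.4523, -0.3712,  0.0453]), 0.56), ('jar', array([ 0.7222, -0.3069,  0.0888]), 0.59), ('tumbler_1', array([0.5998, 0.5222, 0.0936]), 0.77), ('tumbler_1', array([0.7667, 0.2981, 0.1197]), 0.76), ('tumbler_1', array([ 0.724 , -0.3058,  0.0914]), 0.59)]
top [('grill_clip', array([ 0.4922, -0.0537,  0.0922]), 0.47), ('grill_lid', array([ 0.6434, -0.0558,  0.1336]), 0.85), ('plates', array([ 0.4435, -0.3713,  0.0501]), 0.66), ('jar', array([ 0.7014, -0.3099,  0.1107]), 0.73), ('tumbler_1', array([0.5742, 0.5181, 0.1034]), 0.95), ('tumbler_1', array([0.7334, 0.2894, 0.1043]), 0.66)]
```

View pics/c9.png

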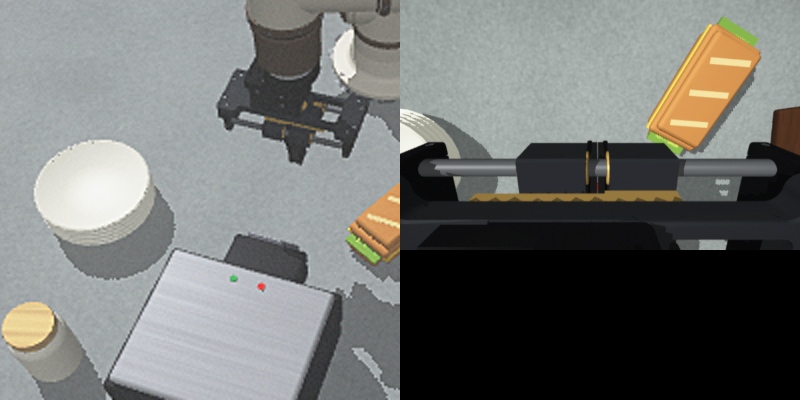

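The clip is out of sight beneath the handle front. The push met a hard stop of 18 N at the expected depth, and the neighbouring things are unmoved.

```bash
python3 -c "
from station import r
print(r.finish_job())"
```

```text
the job is handed in; nothing more can be done
None
```

I've handed the job in, but it returned no verdict: I saw the roll lying flat inside the rim before I shut the lid, and the clip, swung down last, met a hard stop where expected but was hidden from view, so I couldn't see it hooked.

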